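Wind the cassette carriage up to its stop

ROBOT

A 6-joint arm with a two-finger parallel gripper is mounted at the origin on the work surface. World frame = base frame: x ahead of the robot, y to its left, z up, the work surface at z = 0. Lengths are in mm, angles in rad, forces in N, time in s.
With the tool pointing down it reaches from about 350 to 975 mm from the base axis. Payload 7.1 kg.
Tool frame: the origin (TCP) lies at the very end of the fingers, on their centre line; the grasp point (between the pads) lies 19 mm behind it (ctrl.tcp_to_grasp is the distance from the TCP to the grasp point, in mm); z points along the fingers, x is the direction in which the jaws open and shut, and the axes are right-handed (so a half turn about z gives the same grasp; the last joint's range is limited). The gripper opens to 88 mm and grips with 3 to 60 N. Pads are 20 mm wide; open, the fingers measure 115 mm over their backs; the gripper's body (75 mm by 178 mm) begins 61 mm behind the grasp point.
Start: joints at [-1.123, 0.423, 1.63, -0, 1.089, -0.019], TCP at [281.283, -558.108, 222.675] pointing down, gripper open.
Joint ranges: [-3, 3], [-0.9, 2.11], [0.09, 2.58], [-1.31, 4.45], [0.11, 2.69], [-2.54, 2.54]. Speed limits (rad/s): [2.39, 2.39, 3.01, 3.14, 3.14, 3.14].

INTERFACE

Orientations are given as a rotation vector (axis times angle).
In Python, from workcell import get_obs, viewer, ctrl, masks_of gives the robot as it stands. The module is installed in compiled form; this text tells all that it offers.
- The arm moves only by the shell command python3 -m inch 'ROWS'. ROWS is JSON, a list of rows, each an object of numbers: "tx", "ty", "tz": the shift along the tool's x, y, z in cm; "ax", "ay", "az": the turn, a rotation vector about the tool's x, y, z in degrees; "jaw": the opening, from 0 (shut) to 1 (fully open). In form: [{"tx": .., "ty": .., "tz": .., "ax": .., "ay": .., "az": .., "jaw": ..}, ...]. A call has 1 to 12 rows; each row shifts and turns the commanded pose from where the row before left it, along the tool's axes as they then stand; what a row does not reach is not made up. A row lasts 1/8 s, in which the tool goes at most 62.5 mm and 10.7 degrees, less where a joint would pass 70% of its speed; a pose out of reach is approached as far as the arm can. A call is refused whole if a number of a shift passes 6.25 or a number of a turn 10.7, either way. A call with a gripper value outside its range is refused whole. The fingers move at their own pace and stop on an object; the grip force is fixed at half the most. Time passes only in rows, so rows that do not move let the fingers close. It gives the time, the measured TCP pose, the force and the opening at its end, in the units of the state.
- get_obs(): the state, without advancing time (a new reading comes with each control period).
- viewer.get_image(name): name is "scene" or "top" or "wrist"; returns (picture, depth): 384x512x3 uint8, red, green, blue; 384x512 float32, mm along the optical axis (not along the pixel's ray), 0 where there is no reading.
- viewer.get_calibration(name): a dict with "fx", "fy", "cx", "cy" (pixels), "rvec" (rotation vector, rad) and "tvec" (3), from world to camera coordinates, as OpenCV has them. Camera axes: x right, y down, z forward; pixel columns grow to the right and rows downward; lengths in mm; the calibration is good to about 2 mm. A picture is of the moment at which its call begins: read the wrist's pose just before it. get_calibration takes no time and is no camera call; for the wrist camera it gives the pose at the moment of the call.
- ctrl.close_job(): hands the job in, once; it reports no verdict.
Trained networks look in the newest picture that a camera, given by its name, has taken for a name from the list of things; names that differ only in an ending like _2 or _b are one class to them, and where a whole thing is asked for, a point or a joint stands for the part that bears it (a point fixed in the world has none). Each returns a list of dicts, best first, with "score" (0 to 1); they miss things now and then, are a little off and sometimes report something else, mostly with a low value. They report only what shows in the picture. A call takes as long as a camera call.
- masks_of(camera, thing): "pixels" (384x512 bool, what is visible of it) and "location" ([column, row] in pixels, amid what is visible of it).
The state is a dict: "t": time; "qpos": joint angles; "qvel": joint speeds; "joint_torque": joint torques, N m; "ee_pos": TCP position; "orientation": TCP orientation; "ft_force": force on the tool from outside, world axes, zero at the start; "moment": the same for the moment, N m; "width": finger opening in mm.
Only numpy, scipy, OpenCV 4.12 (cv2) and the standard library are available. Lean on these libraries where they do the work, as an engineer would, in place of code of your own. Each camera call takes 0.05 s, during which the arm holds its last target. There are 200 camera calls.

TASK

Wind the jig's handwheel clockwise by its red knob until the carriage with the cassette shell comes up against the yellow stop block, then let go. Move the carriage only with the wheel, not by pushing it, and leave the loose brass flywheel next to the jig where it lies.

Things in the scene. Friction and masses are not known exactly. Their poses are not given: they have to be found in the camera images.
- jig: Jig fixed to the bench: green base plate (x -50 to 50, y -70 to 255, 12 mm thick), grey pinion housing, spoked steel handwheel, two rods, yellow stop block. Origin: bench surface straight below the wheel's vertical axis; z up, y along the rods from wheel to stop. The stop's contact face is at y = 229 mm, its top at z = 48. Wheel: 112 mm across, rim top z = 62, hub top z = 66 mm.
- carriage: Aluminium carriage 80 x 104 mm with a grey cassette shell clipped on top, highest point 48 mm above the bench. Origin: middle of its leading face, 30 mm above the bench; axes as the jig's. Starts at y = 187 to 205 mm in the jig's frame, touches the stop at y = 229. Turning the wheel clockwise (seen from above) moves it along +y, 9.5 mm per radian; it stays where it is left.
- knob (a point): Centre (half-way up, 84 mm above the bench) of the handwheel's red knob: an upright cylinder 20 mm in diameter, from 62 to 106 mm above the bench, that spins freely on its own pin. It stands on the wheel's rim, 50 mm from the wheel's axis, and takes about 3 N to push round. Nothing else on the jig is higher than 66 mm.
- flywheel: Bystander: loose brass flywheel lying flat on the bench, 84 mm across, 14 mm thick at the rim, with a thin steel shaft standing up to 40 mm above the bench. Origin at the centre of its underside. It lies 165 to 210 mm from the handwheel's axis, on the side away from the carriage.

How it is judged (in metres and radians):
At the end, for the whole second after the job is handed in: The carriage's leading face is at the yellow stop block (within 3 mm, about 18 degrees of the wheel) and at rest, and the handwheel has been let go (y of carriage in the frame of jig above 0.226 m and linear speed of carriage below 0.005 m/s); the robot touches nothing.
It fails at once if the robot pushes the carriage itself (more than 3 N) (contact force between any of the fingers, the arm and carriage above 3 N).
It fails at once if the brass flywheel is moved by more than 20 mm (distance of flywheel from where it was at the start of the episode above 0.02 m).
It also fails if it takes over 38 s, if anything falls off the work surface, if the arm or the gripper's body presses on something with over 40 N, if the wrist force passes 120 N, or if a joint passes its speed limit or range.

## Working session

There is one attempt and no reset: what is moved stays moved. The work goes in short steps, Python scripts to look and compute and a shell command to move; the robot and the scene stay as the last step left them, time stands still between calls to the robot, and variables do not carry over. Pictures are saved under pics/ and viewed, about 8 in all and at most 12, crops included, and the job is handed in when it is done.

```bash
mkdir -p pics
cat > h.py <<'E'
import numpy as np, cv2
from workcell import get_obs, viewer, ctrl, masks_of
def cal(n):
    c=viewer.get_calibration(n); K=np.array([[c['fx'],0,c['cx']],[0,c['fy'],c['cy']],[0,0,1.]])
    return K,cv2.Rodrigues(np.array(c['rvec'],float))[0],np.array(c['tvec'],float)
def pts(n,depth,mask):
    K,R,t=cal(n); v,u=np.nonzero(mask&(depth>0)); d=depth[v,u]
    p=np.linalg.inv(K)@np.vstack([u*d,v*d,d]); return (R.T@(p-t[:,None])).T
def shot(n,f=None):
    im,d=viewer.get_image(n)
    if f: cv2.imwrite('pics/'+f,im[:,:,::-1])
    return im,d
E
python3 - <<'E'
from h import *
o=get_obs(); print(o)
for n in ['top','scene']:
    im,d=shot(n,n+'0.png')
    for th in ['knob','carriage','jig','flywheel']:
        for m in masks_of(n,th)[:2]:
            p=pts(n,d,m['pixels'])
            print(n,th,round(m['score'],2),m['location'],m['pixels'].sum(),np.median(p,0).round(),np.percentile(p,[2,98],axis=0).round().tolist() if len(p) else 0)
a=cv2.imread('pics/top0.png');b=cv2.imread('pics/scene0.png')
cv2.imwrite('pics/both.png',cv2.resize(np.vstack([a,b]),(400,600)))
E
```

```text
{'t': 0.0, 'qpos': array([-1.12302783e+00,  4.23835209e-01,  1.63067985e+00,  2.38251708e-05,
        1.08857613e+00, -1.90151575e-02]), 'qvel': array([-0.00085107,  0.00189706,  0.00082604, -0.00137527, -0.00175353,
        0.0002018 ]), 'joint_torque': array([ 1.11966106e-03, -5.44622934e+01, -2.73658794e+01,  6.44807238e-02,
        2.29094370e-02, -1.33344074e-04]), 'ee_pos': array([ 281.04436841, -557.63567345,  221.90919023]), 'orientation': array([-2.67427044e+00,  1.64702102e+00,  1.96201540e-03]), 'ft_force': array([-0.23881862, -0.81971235, -0.13573422]), 'moment': array([ 0.03554695, -0.04981331,  0.04048481]), 'width': 87.84434283455369}
top knob 0.56 [320.6, 209.9] 77 [ 501. -192.  105.] [[492.0, -202.0, 71.0], [509.0, -185.0, 109.0]]
top carriage 0.55 [232.4, 210.6] 1748 [499.  -2.  44.] [[462.0, -84.0, 12.0], [540.0, 52.0, 50.0]]
top jig 0.61 [258.2, 207.6] 5942 [502. -56.  41.] [[455.0, -205.0, 8.0], [551.0, 97.0, 66.0]]
top flywheel 0.56 [373.4, 206.4] 1094 [ 516. -328.   12.] [[479.0, -367.0, 1.0], [555.0, -290.0, 19.0]]
scene knob 0.47 [184.2, 190.3] 199 [ 506. -195.   86.] [[387.0, -205.0, -2.0], [512.0, -175.0, 107.0]]
scene carriage 0.91 [268.4, 188.9] 1310 [511.  -5.  43.] [[469.0, -74.0, 22.0], [542.0, 49.0, 48.0]]
scene jig 0.66 [241.1, 200.4] 5146 [521. -69.  31.] [[460.0, -209.0, 4.0], [556.0, 94.0, 82.0]]
scene jig 0.53 [132.6, 234.7] 990 [ 522. -331.   12.] [[480.0, -369.0, 2.0], [558.0, -292.0, 19.0]]
scene flywheel 0.7 [131.0, 236.9] 983 [ 522. -331.   11.] [[476.0, -368.0, -1.0], [558.0, -294.0, 19.0]]
```

View pics/top0.png

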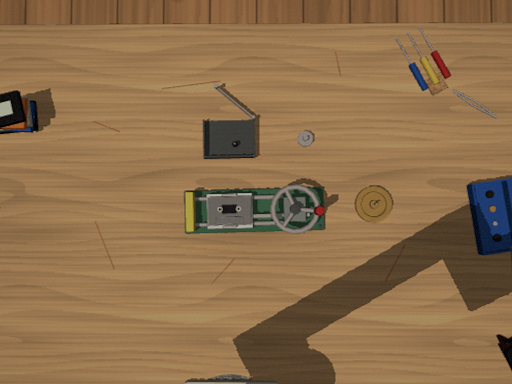

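The top view shows the knob at the wheel's right (px 320,210), on the −y side. The stop is at px 190,212 and the flywheel at px 373,204. The image's up direction is +x and left is +y. Next I fit the wheel's centre and the jig's axis.

```bash
cat > fit.py <<'E'
from h import *
from scipy.optimize import least_squares
def run(n,f=None):
    im,d=shot(n,f); P=pts(n,d,np.ones(d.shape,bool)); 
    v,u=np.nonzero(d>0); C=im[v,u].astype(int)
    box=(abs(P[:,0]-503)<75)&(P[:,1]>-225)&(P[:,1]<130)
    red=box&(C[:,0]>110)&(C[:,1]<60)&(C[:,2]<60)&(P[:,2]>98)
    k=P[red]; print(n,'knob',len(k),k.mean(0).round(1))
    r=P[box&(P[:,1]<-70)&(P[:,2]>54)&(P[:,2]<68)&(abs(C.max(1)-C.min(1))<40)]
    w=r[np.abs(np.hypot(r[:,0]-502,r[:,1]+142)-51)<12]
    s=least_squares(lambda q:np.hypot(w[:,0]-q[0],w[:,1]-q[1])-q[2],[502,-142,51],loss='soft_l1',f_scale=2).x
    print(' wheel',len(w),s.round(1),np.median(w[:,2]).round(1))
    ye=P[box&(C[:,0]>130)&(C[:,1]>110)&(C[:,2]<70)&(P[:,2]>42)&(P[:,2]<54)]
    print(' stop',len(ye),ye.mean(0).round(1),np.percentile(ye,[3,97],axis=0).round(1).tolist())
    g=P[box&(C[:,1]>C[:,0]+15)&(C[:,1]>C[:,2]+5)&(P[:,2]<20)&(P[:,2]>4)]
    rc=cv2.minAreaRect(g[:,:2].astype(np.float32)); print(' green',len(g),rc)
    a=P[box&(P[:,1]>-90)&(P[:,1]<80)&(P[:,2]>20)&(abs(C.max(1)-C.min(1))<30)&(abs(P[:,0]-503)<38)]
    a=a[np.abs(a[:,0]-503)>24]; print(' carr lead', np.percentile(a[a[:,2]>22,1],[1,50,97,99]).round(1))
if __name__=='__main__':
    run('top'); run('scene','s1.png')
E
python3 fit.py
```

```text
top knob 53 [ 499.9 -193.1  105.5]
 wheel 719 [ 504.8 -143.9   49.2] 60.5
 stop 285 [496.1  93.8  48. ] [[455.7, 85.1, 44.1], [539.2, 101.4, 51.8]]
 green 1764 ((501.7286682128906, -52.04191589355469), (98.01652526855469, 318.74444580078125), 1.720403790473938)
 carr lead [-86.5  -2.7  68.1  74.7]
scene knob 37 [ 501.1 -195.5  104.9]
 wheel 534 [ 508.1 -145.8   49.2] 59.6
 stop 182 [499.1  92.   46.9] [[455.7, 83.2, 44.0], [540.7, 100.6, 49.4]]
 green 1555 ((504.740234375, -53.642059326171875), (102.21696472167969, 322.5254211425781), 1.2053214311599731)
 carr lead [-78.9  -2.1  62.9  74.2]
```

View pics/scene0.png

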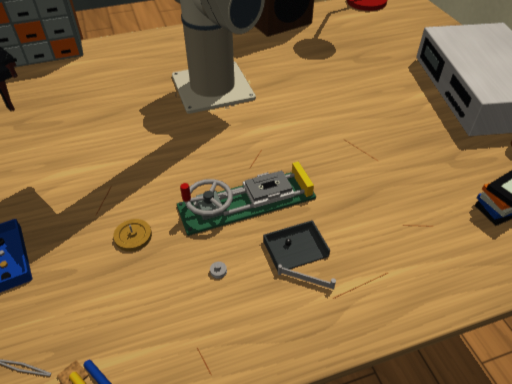

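Scene view: knob at px (185,190), carriage at (268,189), stop at (303,180), flywheel at (131,236), all consistent with the top view. The wheel axis is about (505,−144) and the knob about (500.5,−194), which gives a radius of 50 as expected. I move above the knob at the present height.

```bash
python3 -m inch '[{"tx":-2.26,"ty":-3.59},{"tx":-2.26,"ty":-3.59},{"tx":-2.26,"ty":-3.59},{"tx":-2.26,"ty":-3.59},{"tx":-2.26,"ty":-3.59},{"tx":-2.26,"ty":-3.59},{"tx":-2.26,"ty":-3.59},{"tx":-2.26,"ty":-3.59},{"tx":-2.26,"ty":-3.59},{"tx":-2.26,"ty":-3.59}]'; python3 -m inch '[{"az":-10.55},{"az":-10.55},{"az":-10.55},{"az":-10.55},{"az":-10.55},{"az":-10.55},{},{}]'
python3 - <<'E'
from h import *
from scipy.spatial.transform import Rotation as Ro
o=get_obs(); print(o['ee_pos'],Ro.from_rotvec(o['orientation']).as_matrix().round(3),o['qpos'])
im,d=shot('wrist','w1.png')
P=pts('wrist',d,np.ones(d.shape,bool)); v,u=np.nonzero(d>0); C=im[v,u].astype(int)
red=(C[:,0]>110)&(C[:,1]<60)&(C[:,2]<60)&(P[:,2]>98)&(P[:,2]<112); print(red.sum(),P[red].mean(0),P[red].min(0),P[red].max(0))
E
```

```text
[ 281.27163087 -558.11633886  222.69578776] [[ 0.45  -0.893  0.   ]
 [-0.893 -0.45  -0.   ]
 [ 0.     0.    -1.   ]] [-1.12301707e+00  4.23063943e-01  1.62990458e+00 -1.25226427e-05
  1.08859400e+00 -1.90060792e-02]$[0]: bad value
$[0]: bad value
<stdin>:6: RuntimeWarning: Mean of empty slice.
  ret = um.true_divide(
Traceback (most recent call last):
ValueError: zero-size array to reduction operation minimum which has no identity
```

View pics/w1.png

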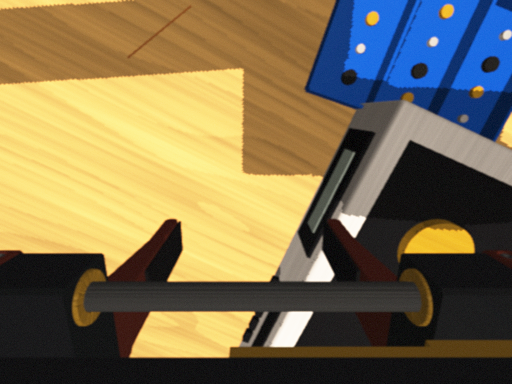

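Both calls were refused, probably because every key has to be given, so the arm hasn't moved. The view shows only the boxes under the start pose.

```bash
python3 -m inch '[{"tx":-2.26,"ty":-3.59,"tz":0,"ax":0,"ay":0,"az":0,"jaw":1},{"tx":-2.26,"ty":-3.59,"tz":0,"ax":0,"ay":0,"az":0,"jaw":1},{"tx":-2.26,"ty":-3.59,"tz":0,"ax":0,"ay":0,"az":0,"jaw":1},{"tx":-2.26,"ty":-3.59,"tz":0,"ax":0,"ay":0,"az":0,"jaw":1},{"tx":-2.26,"ty":-3.59,"tz":0,"ax":0,"ay":0,"az":0,"jaw":1},{"tx":-2.26,"ty":-3.59,"tz":0,"ax":0,"ay":0,"az":0,"jaw":1},{"tx":-2.26,"ty":-3.59,"tz":0,"ax":0,"ay":0,"az":0,"jaw":1},{"tx":-2.26,"ty":-3.59,"tz":0,"ax":0,"ay":0,"az":0,"jaw":1},{"tx":-2.26,"ty":-3.59,"tz":0,"ax":0,"ay":0,"az":0,"jaw":1},{"tx":-2.26,"ty":-3.59,"tz":0,"ax":0,"ay":0,"az":0,"jaw":1}]' && python3 -m inch '[{"tx":0,"ty":0,"tz":0,"ax":0,"ay":0,"az":-10.55,"jaw":1},{"tx":0,"ty":0,"tz":0,"ax":0,"ay":0,"az":-10.55,"jaw":1},{"tx":0,"ty":0,"tz":0,"ax":0,"ay":0,"az":-10.55,"jaw":1},{"tx":0,"ty":0,"tz":0,"ax":0,"ay":0,"az":-10.55,"jaw":1},{"tx":0,"ty":0,"tz":0,"ax":0,"ay":0,"az":-10.55,"jaw":1},{"tx":0,"ty":0,"tz":0,"ax":0,"ay":0,"az":-10.55,"jaw":1},{"tx":0,"ty":0,"tz":0,"ax":0,"ay":0,"az":0,"jaw":1}]'
python3 - <<'E'
from h import *
from scipy.spatial.transform import Rotation as Ro
o=get_obs(); print(o['t'],o['ee_pos'],Ro.from_rotvec(o['orientation']).as_matrix().round(3),o['qpos'])
im,d=shot('wrist','w2.png')
P=pts('wrist',d,np.ones(d.shape,bool)); v,u=np.nonzero(d>0); C=im[v,u].astype(int)
red=(C[:,0]>90)&(C[:,1]<60)&(C[:,2]<60)&(P[:,2]>98)&(P[:,2]<112); print(red.sum())
if red.any(): print(P[red].mean(0),P[red].min(0),P[red].max(0))
E
```

```text
t: 1.9
ee_pos: [500.9, -193.5, 222.9]
orientation: [-2.675, 1.647, -0.001]
ft_force: [0.9, 0.1, 0.4]
width: 87.4
t: 2.78
ee_pos: [500.2, -194.7, 222.8]
orientation: [3.142, -0.001, 0.0]
ft_force: [-0.4, 0.5, -0.3]
width: 87.5
2.775 [ 500.19827108 -194.73398207  222.75982454] [[ 1.    -0.001  0.   ]
 [-0.001 -1.    -0.   ]
 [ 0.     0.    -1.   ]] [-3.93437495e-01  2.94036869e-01  1.82517078e+00  1.17827613e-05
  1.02221992e+00 -3.92579472e-01]
263
[ 499.34113758 -192.20926544  104.80147994] [ 490.10398139 -201.79330741   98.26062432] [ 508.5951179  -183.92514923  107.09719007]
```

View pics/w2.png

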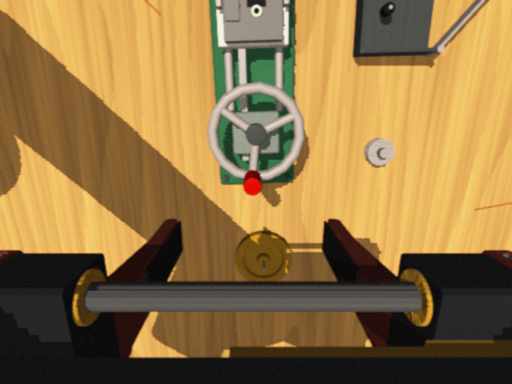

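The wrist view shows the wheel centred at px (256,133) and the red knob at (253,185). The gripper is aligned with the world axes and the flywheel lies well below the fingers. I refine the wheel centre with this near view.

Run:
```python
from fit import *
im,d=shot('wrist'); P=pts('wrist',d,np.ones(d.shape,bool)); v,u=np.nonzero(d>0); C=im[v,u].astype(int)
w=P[(P[:,2]>57)&(P[:,2]<66)&(abs(np.hypot(P[:,0]-504,P[:,1]+144)-51)<10)&(C[:,0]-C[:,2]<40)]
s=least_squares(lambda q:np.hypot(w[:,0]-q[0],w[:,1]-q[1])-q[2],[502,-142,51],loss='soft_l1',f_scale=2).x; print(len(w),s)
h=P[(P[:,2]>63)&(P[:,2]<70)&(np.hypot(P[:,0]-504,P[:,1]+144)<20)]; print('hub',len(h),h.mean(0))
```

```text
2605 [ 503.22727069 -143.66174843   48.72134901]
hub 350 [ 502.9742037  -143.80884455   65.30765208]
```

```bash
python3 -m inch '[{"tx":-0.08,"ty":-0.14,"tz":4,"ax":0,"ay":0,"az":0,"jaw":1},{"tx":0,"ty":0,"tz":4,"ax":0,"ay":0,"az":0,"jaw":1},{"tx":0,"ty":0,"tz":4,"ax":0,"ay":0,"az":0,"jaw":1},{"tx":0,"ty":0,"tz":2,"ax":0,"ay":0,"az":0,"jaw":1},{"tx":0,"ty":0,"tz":1.1,"ax":0,"ay":0,"az":0,"jaw":1},{"tx":0,"ty":0,"tz":0,"ax":0,"ay":0,"az":0,"jaw":0.5},{"tx":0,"ty":0,"tz":0,"ax":0,"ay":0,"az":0,"jaw":0},{"tx":0,"ty":0,"tz":0,"ax":0,"ay":0,"az":0,"jaw":0},{"tx":0,"ty":0,"tz":0,"ax":0,"ay":0,"az":0,"jaw":0},{"tx":0,"ty":0,"tz":0,"ax":0,"ay":0,"az":0,"jaw":0}]'
python3 - <<'E'
import numpy as np
c=np.array([503.2,-143.5]);a0=-94.4
for i in range(1,28):
    f=lambda k:50*np.array([np.cos(np.radians(a0-10*k)),np.sin(np.radians(a0-10*k))])
    dd=f(i)-f(i-1); print(i,'tx %.2f ty %.2f'%(dd[0]/10,-dd[1]/10),(c+f(i)).round(1))
E
```

```text
t: 4.12
ee_pos: [499.5, -193.4, 72.0]
orientation: [3.141, 0.001, 0.001]
ft_force: [-0.2, 0.0, 0.4]
width: 41.1
1 tx -0.86 ty -0.14 [ 490.8 -191.9]
2 tx -0.82 ty -0.29 [ 482.5 -189. ]
3 tx -0.76 ty -0.43 [ 475.  -184.8]
4 tx -0.67 ty -0.55 [ 468.2 -179.2]
5 tx -0.57 ty -0.66 [ 462.5 -172.6]
6 tx -0.44 ty -0.75 [ 458.1 -165.1]
7 tx -0.31 ty -0.82 [ 455.  -156.9]
8 tx -0.16 ty -0.86 [ 453.4 -148.4]
9 tx -0.01 ty -0.87 [ 453.3 -139.7]
10 tx 0.14 ty -0.86 [ 454.8 -131.1]
11 tx 0.29 ty -0.82 [ 457.7 -122.8]
12 tx 0.43 ty -0.76 [ 461.9 -115.3]
13 tx 0.55 ty -0.67 [ 467.5 -108.5]
14 tx 0.66 ty -0.57 [ 474.1 -102.8]
15 tx 0.75 ty -0.44 [481.6 -98.4]
16 tx 0.82 ty -0.31 [489.8 -95.3]
17 tx 0.86 ty -0.16 [498.3 -93.7]
18 tx 0.87 ty -0.01 [507.  -93.6]
19 tx 0.86 ty 0.14 [515.6 -95.1]
20 tx 0.82 ty 0.29 [523.9 -98. ]
21 tx 0.76 ty 0.43 [ 531.4 -102.2]
22 tx 0.67 ty 0.55 [ 538.2 -107.8]
23 tx 0.57 ty 0.66 [ 543.9 -114.4]
24 tx 0.44 ty 0.75 [ 548.3 -121.9]
25 tx 0.31 ty 0.82 [ 551.4 -130.1]
26 tx 0.16 ty 0.86 [ 553.  -138.6]
27 tx 0.01 ty 0.87 [ 553.1 -147.3]
```

```bash
python3 -m inch '[{"tx":0,"ty":0,"tz":0,"ax":0,"ay":0,"az":0,"jaw":0},{"tx":0,"ty":0,"tz":0,"ax":0,"ay":0,"az":0,"jaw":0},{"tx":0,"ty":0,"tz":0,"ax":0,"ay":0,"az":0,"jaw":0},{"tx":0,"ty":0,"tz":0,"ax":0,"ay":0,"az":0,"jaw":0},{"tx":0,"ty":0,"tz":0,"ax":0,"ay":0,"az":0,"jaw":0}]'; python3 -m inch '[{"tx":-0.86,"ty":-0.14,"tz":0,"ax":0,"ay":0,"az":0,"jaw":0},{"tx":-0.82,"ty":-0.29,"tz":0,"ax":0,"ay":0,"az":0,"jaw":0},{"tx":-0.76,"ty":-0.43,"tz":0,"ax":0,"ay":0,"az":0,"jaw":0}]'; python3 fit.py | grep -E 'knob|carr'
```

```text
t: 4.75
ee_pos: [499.6, -193.4, 71.7]
orientation: [3.142, 0.001, 0.001]
ft_force: [0.9, -0.1, -0.5]
width: 19.8
t: 5.12
ee_pos: [474.9, -184.2, 71.7]
orientation: [-3.141, -0.0, -0.002]
ft_force: [8.4, 6.2, -3.8]
width: 19.3
top knob 0 [nan nan nan]
 carr lead [-86.5  -0.4  70.3  76.8]
scene knob 0 [nan nan nan]
 carr lead [-81.9   1.5  63.3  74.4]fit.py:8: RuntimeWarning: Mean of empty slice.
  k=P[red]; print(n,'knob',len(k),k.mean(0).round(1))
  ret = um.true_divide(
```

```bash
python3 -m inch '[{"tx":-0.67,"ty":-0.55,"tz":0,"ax":0,"ay":0,"az":0,"jaw":0},{"tx":-0.57,"ty":-0.66,"tz":0,"ax":0,"ay":0,"az":0,"jaw":0},{"tx":-0.44,"ty":-0.75,"tz":0,"ax":0,"ay":0,"az":0,"jaw":0},{"tx":-0.31,"ty":-0.82,"tz":0,"ax":0,"ay":0,"az":0,"jaw":0}]';  python3 -m inch '[{"tx":-0.16,"ty":-0.86,"tz":0,"ax":0,"ay":0,"az":0,"jaw":0},{"tx":-0.01,"ty":-0.87,"tz":0,"ax":0,"ay":0,"az":0,"jaw":0},{"tx":0.14,"ty":-0.86,"tz":0,"ax":0,"ay":0,"az":0,"jaw":0}]';python3 - <<'E'
from h import *
import sys
shot('top','t2.png'); im,d=shot('scene','s2.png')
a=cv2.imread('pics/t2.png')[160:260,160:360];b=cv2.imread('pics/s2.png')[120:270,150:350]
cv2.imwrite('pics/c2.png',np.vstack([cv2.resize(a,(480,240)),cv2.resize(b,(480,360))]))
E
```

```text
t: 5.72
ee_pos: [456.1, -157.0, 71.8]
orientation: [3.141, 0.001, 0.006]
ft_force: [9.8, -1.0, -10.5]
width: 19.4
t: 6.1
ee_pos: [455.8, -131.6, 71.8]
orientation: [3.14, 0.002, 0.005]
ft_force: [7.0, -4.1, -9.7]
width: 19.5
```

View pics/c2.png

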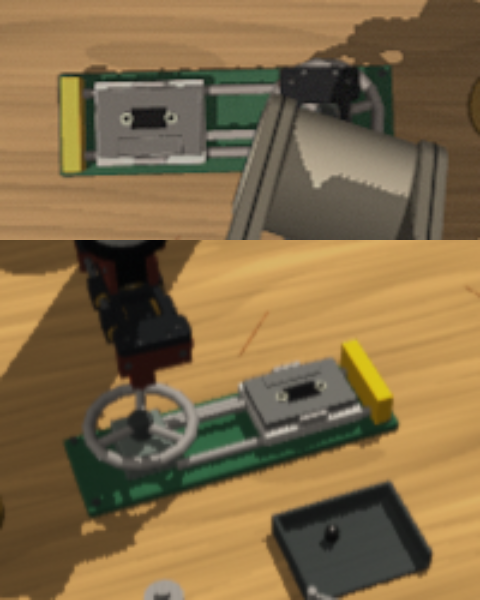

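The crop shows the carriage advancing, with about 12 mm left between it (crop x≈95) and the stop (x≈82). That is about 75° of wheel. The knob is held and forces are low.

```bash
python3 -m inch '[{"tx":0.29,"ty":-0.82,"tz":0,"ax":0,"ay":0,"az":0,"jaw":0},{"tx":0.43,"ty":-0.76,"tz":0,"ax":0,"ay":0,"az":0,"jaw":0},{"tx":0.55,"ty":-0.67,"tz":0,"ax":0,"ay":0,"az":0,"jaw":0}]';  python3 -m inch '[{"tx":0.66,"ty":-0.57,"tz":0,"ax":0,"ay":0,"az":0,"jaw":0},{"tx":0.75,"ty":-0.44,"tz":0,"ax":0,"ay":0,"az":0,"jaw":0}]';python3 - <<'E'
from h import *
shot('top','t3.png'); im,d=shot('scene','s3.png')
a=cv2.imread('pics/t3.png')[180:240,180:280];b=cv2.imread('pics/s3.png')[150:220,230:330]
cv2.imwrite('pics/c3.png',np.vstack([cv2.resize(a,(480,288)),cv2.resize(b,(480,312))]))
E
```

```text
t: 6.58
ee_pos: [467.8, -109.3, 71.8]
orientation: [3.14, 0.002, 0.003]
ft_force: [4.4, -7.8, -7.2]
width: 19.6
t: 6.82
ee_pos: [481.1, -99.2, 71.7]
orientation: [3.14, 0.002, -0.0]
ft_force: [1.5, -8.8, -1.7]
width: 19.5
```

View pics/c3.png

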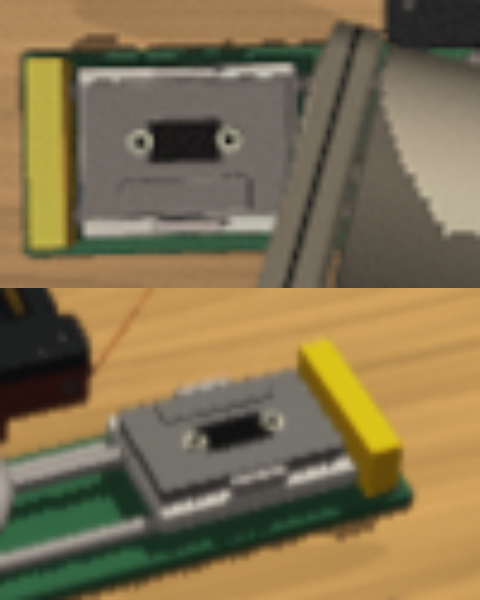

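The gap is now about 4 mm (crop x 70→78), or about 25° of wheel. I take small steps and watch for the force rising along −x.

```bash
python3 -m inch '[{"tx":0.41,"ty":-0.17,"tz":0,"ax":0,"ay":0,"az":0,"jaw":0},{"tx":0.41,"ty":-0.13,"tz":0,"ax":0,"ay":0,"az":0,"jaw":0}]';  python3 -m inch '[{"tx":0.43,"ty":-0.1,"tz":0,"ax":0,"ay":0,"az":0,"jaw":0},{"tx":0.43,"ty":-0.06,"tz":0,"ax":0,"ay":0,"az":0,"jaw":0}]'; python3 -m inch '[{"tx":0.3,"ty":-0.01,"tz":0,"ax":0,"ay":0,"az":0,"jaw":0}]'
python3 - <<'E'
from h import *
shot('top','t4.png'); im,d=shot('scene','s4.png')
a=cv2.imread('pics/t4.png')[180:240,180:280];b=cv2.imread('pics/s4.png')[150:220,230:330]
cv2.imwrite('pics/c4.png',np.vstack([cv2.resize(a,(480,288)),cv2.resize(b,(480,312))]))
E
```

```text
t: 7.18
ee_pos: [488.5, -96.1, 71.7]
orientation: [3.141, 0.002, -0.002]
ft_force: [-1.1, -5.5, 0.7]
width: 19.3
t: 7.42
ee_pos: [497.4, -94.0, 71.6]
orientation: [3.142, 0.001, -0.002]
ft_force: [-1.0, -4.1, 2.4]
width: 19.5
t: 7.55
ee_pos: [500.9, -93.7, 71.7]
orientation: [-3.141, -0.001, 0.002]
ft_force: [-1.9, -2.8, 1.6]
width: 19.9
```

View pics/c4.png

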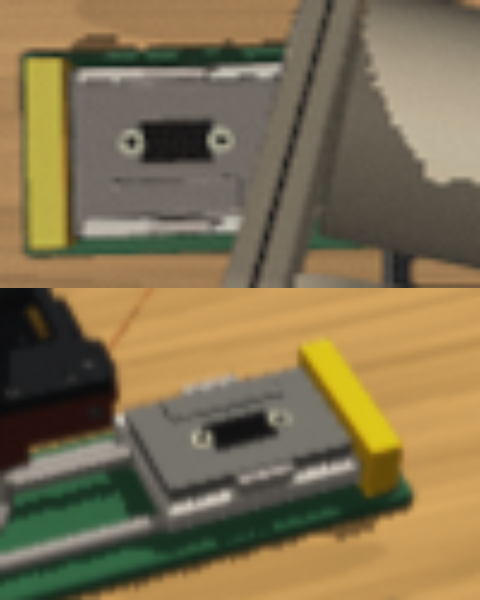

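It is almost touching, and there is no stop force yet. I continue in 3 mm steps.

```bash
python3 -m inch '[{"tx":0.3,"ty":0,"tz":0,"ax":0,"ay":0,"az":0,"jaw":0}]';  python3 -m inch '[{"tx":0.3,"ty":0,"tz":0,"ax":0,"ay":0,"az":0,"jaw":0}]'; python3 -m inch '[{"tx":0.3,"ty":0.03,"tz":0,"ax":0,"ay":0,"az":0,"jaw":0}]'
```

```text
t: 7.78
ee_pos: [503.9, -93.6, 71.6]
orientation: [-3.141, -0.001, 0.001]
ft_force: [-1.8, -0.9, 2.2]
width: 19.8
t: 7.9
ee_pos: [505.4, -93.5, 71.5]
orientation: [-3.141, -0.002, 0.007]
ft_force: [-11.9, -3.9, 13.5]
width: 19.3
t: 8.02
ee_pos: [506.0, -93.5, 71.4]
orientation: [-3.14, -0.002, 0.014]
ft_force: [-19.0, -2.3, 20.1]
width: 19.6
```

The force rises to 19 N and travel stalls at x≈506, so the carriage is against the stop. I relax the push, open the jaws and lift.

```bash
python3 -m inch '[{"tx":-0.35,"ty":-0.02,"tz":0,"ax":0,"ay":0,"az":0,"jaw":0},{"tx":0,"ty":0,"tz":0,"ax":0,"ay":0,"az":0,"jaw":0.7},{"tx":0,"ty":0,"tz":0,"ax":0,"ay":0,"az":0,"jaw":0.7},{"tx":0,"ty":0,"tz":0,"ax":0,"ay":0,"az":0,"jaw":0.7},{"tx":0,"ty":0,"tz":0,"ax":0,"ay":0,"az":0,"jaw":0.7},{"tx":0,"ty":0,"tz":0,"ax":0,"ay":0,"az":0,"jaw":0.7},{"tx":0,"ty":0,"tz":0,"ax":0,"ay":0,"az":0,"jaw":0.7}]'
```

```text
t: 8.9
ee_pos: [506.8, -93.8, 71.6]
orientation: [-3.142, -0.001, 0.0]
ft_force: [-1.3, -0.1, -0.3]
width: 61.6
```

Then I lift and move toward −y, clear of the jig in the camera views and high above the flywheel.

```bash
python3 -m inch '[{"tx":0,"ty":0,"tz":-2,"ax":0,"ay":0,"az":0,"jaw":0.7},{"tx":0,"ty":0,"tz":-4,"ax":0,"ay":0,"az":0,"jaw":0.7},{"tx":0,"ty":0,"tz":-5,"ax":0,"ay":0,"az":0,"jaw":0.7},{"tx":0,"ty":0,"tz":-5,"ax":0,"ay":0,"az":0,"jaw":0.7},{"tx":0,"ty":5,"tz":0,"ax":0,"ay":0,"az":0,"jaw":0.7},{"tx":0,"ty":5,"tz":0,"ax":0,"ay":0,"az":0,"jaw":0.7},{"tx":0,"ty":5,"tz":0,"ax":0,"ay":0,"az":0,"jaw":0.7},{"tx":0,"ty":5,"tz":0,"ax":0,"ay":0,"az":0,"jaw":0.7},{"tx":0,"ty":5,"tz":0,"ax":0,"ay":0,"az":0,"jaw":0.7},{"tx":0,"ty":0,"tz":0,"ax":0,"ay":0,"az":0,"jaw":0.7},{"tx":0,"ty":0,"tz":0,"ax":0,"ay":0,"az":0,"jaw":0.7}]'
python3 - <<'E'
from h import *
im,d=shot('top','t5.png')
P=pts('top',d,np.ones(d.shape,bool)); v,u=np.nonzero(d>0); C=im[v,u].astype(int)
red=(C[:,0]>110)&(C[:,1]<60)&(C[:,2]<60)&(P[:,2]>98)&(P[:,2]<112)&(abs(P[:,0]-503)<75)&(abs(P[:,1]+144)<75); print('knob',P[red].mean(0))
for th in ['carriage','flywheel']:
    for m in masks_of('top',th)[:1]:
        p=pts('top',d,m['pixels']); print(th,m['score'],m['location'],np.median(p,0),np.percentile(p,[2,98],axis=0).round())
shot('scene','s5.png')
a=cv2.imread('pics/t5.png')[180:240,180:280];b=cv2.imread('pics/s5.png')[150:220,230:330]
cv2.imwrite('pics/c5.png',np.vstack([cv2.resize(a,(480,288)),cv2.resize(b,(480,312))]))
E
```

```text
t: 10.28
ee_pos: [506.5, -343.3, 231.3]
orientation: [-3.141, -0.0, 0.001]
ft_force: [0.5, -0.8, 1.5]
width: 61.4
knob [504.291505   -93.23869764 105.45346647]
carriage 0.92 [221.9, 211.3] [496.40307864  26.66963153  44.65372323] [[462. -59.  29.]
 [537.  79.  50.]]
flywheel 0.89 [371.6, 206.7] [ 516.02615068 -327.90531773   12.02856724] [[ 477. -366.    1.]
 [ 553. -290.   19.]]
```

View pics/c5.png

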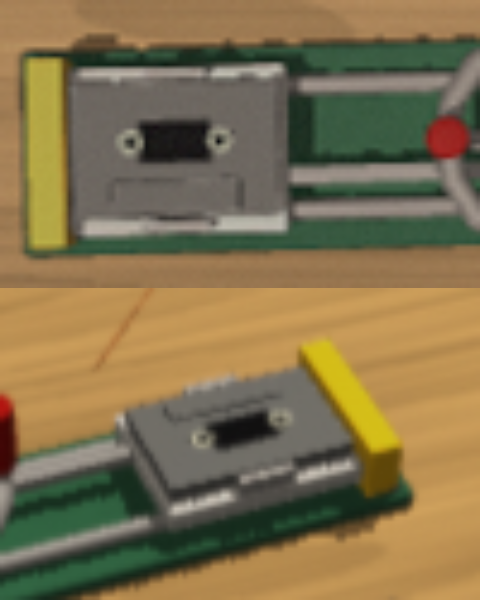

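The final crop shows the cassette's leading edge flush with the yellow stop (x≈68), the knob released and the flywheel unmoved. I hand the job in.

```bash
python3 -c "
from workcell import ctrl; print(ctrl.close_job())"
```

```text
the job is handed in; nothing more can be done
None
```

I gripped the red knob and wound the wheel about 180° clockwise until the carriage came up against the yellow stop. I then relaxed the push, opened the jaws, lifted clear and handed the job in at about 10.3 s of the 38 s allowed.

**At the stop:** the force on the tool rose from about 2 N to 19 N while travel stalled, which I took as contact. The last pictures show the carriage flush with the stop. I did not measure the final gap in millimetres; 180° of wheel is about 30 mm of travel, which fits the allowed starting range.

**Released:** the knob stayed where I left it, and the gripper ended 231 mm above the bench, touching nothing.

**Flywheel:** it read (516, −328) mm at both the start and the end, and the robot never came near it or the carriage.

**Checks that failed or disagreed:**
- The first two move calls were refused because their rows left out some keys; nothing moved.
- My colour-and-depth estimate of the carriage's leading edge was too noisy to use, so I judged the gap from the pictures and the force.
- The camera estimates of the wheel centre differed by up to about 5 mm, which gave a harmless 10 N or so of sideways force while winding.

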